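# Find the loose pot cap and flag it

### The arm

A 7-joint arm with a two-finger parallel gripper is mounted at the origin on a cart in front of the work surface, level with it; the furniture and walls round the work are solid. World frame = base frame: x ahead of the robot, y to its left, z up, the work surface at z = 0. Lengths are in m, angles in rad, forces in N, time in s.
With the tool pointing down it reaches from about 0.4 to 0.85 m from the base axis. Payload 10.4 kg.
Tool frame: the origin (TCP) lies midway between the tips of the shut fingers; the grasp point (between the pads) lies 19 mm behind it; z points along the fingers, x is the direction in which the jaws open and shut, and the axes are right-handed (so a half turn about z gives the same grasp; the last joint's range is limited). The gripper opens to 85 mm and grips with 20 to 120 N. Pads are 22 mm wide; open, the fingers measure 114 mm over their backs; the gripper's body (76 mm by 85 mm) begins 54 mm behind the grasp point. The pads swing forward as they close: fully open they stand 13 mm farther back than shut.
Start: joints at [-1.159, 0.332, -0.065, 1.46, 0.022, 1.35, -0.088], TCP at [0.263, 0.567, 0.231] pointing down, gripper open.
Joint ranges: [-2.6, 2.6], [-0.5, 2.12], [-1.47, 1.34], [0.16, 2.42], [-1.27, 4.41], [0.06, 2.06], [-2.6, 2.6]. Speed limits (rad/s): [2.22, 2.22, 2.79, 2.79, 3.14, 3.14, 3.14].

### API

Orientations are given as a unit quaternion [x, y, z, w].
In Python, from workcell import monitor, eyes, ticket, models gives the robot as it stands.
- The arm moves only by the tool servo_tool, never from a script. Its argument "motion" is a list of rows, each a list of 7 numbers: the opening, from 0 (shut) to 1 (fully open), then the shift along the tool's x, y, z in m, then the turn, a rotation vector about the tool's x, y, z in degrees. In form: [[fingers, tx, ty, tz, rx, ry, rz], ...]. A call has 1 to 20 rows; each row is the pose to reach, as a shift and turn from the pose commanded when the call began, along the tool's axes at that moment; what a row does not reach only later rows make up. A row lasts 1/8 s, in which the tool goes at most 62.5 mm and 10.7 degrees, less where a joint would pass 70% of its speed; a pose out of reach is approached as far as the arm can. A call with a gripper value outside its range is refused whole. The fingers move at their own pace and stop on an object; "grip_force" is the grip in N (left out, the last holds). Time passes only in rows, so rows that repeat a pose let the fingers close. It gives the time, the measured TCP pose, the force and the opening at its end, in the units of the state.
- monitor.get_obs(): the state, without advancing time (a new reading comes with each control period).
- eyes.camera(name): name is "scene" or "top"; returns (picture, depth): 480x640x3 uint8, blue, green, red; 480x640 float32, m along the optical axis (not along the pixel's ray), 0 where there is no reading.
- eyes.camera_info(name): a dict with "intrinsics" (3x3 intrinsics, pixels), "extrinsics" (4x4, takes a point from world to camera coordinates). Camera axes: x right, y down, z forward; pixel columns grow to the right and rows downward; lengths in m; the calibration is good to about 2 mm. A picture is of the moment at which its call begins. camera_info takes no time and is no camera call.
- ticket.hand_in(): hands the job in, once; it reports no verdict.
Trained networks look in the newest picture that a camera, given by its name, has taken for a name from the list of things; names that differ only in an ending like _2 or _b are one class to them, and where a whole thing is asked for, a point or a joint stands for the part that bears it (a point fixed in the world has none). Each returns a list of dicts, best first, with "confidence" (0 to 1); they miss things now and then, are a little off and sometimes report something else, mostly with a low value. They report only what shows in the picture. A call takes as long as a camera call. They do not tell look-alikes from the thing itself.
- models.boxes_of(camera, thing): "point" ([x, y, z] in m, in the coordinates of the camera as it stood for that picture, good to about 4 mm: the middle of the surface that is visible of it).
The state is a dict: "clock": time; "joint_pos": joint angles; "joint_velocities": joint speeds; "tau": joint torques, N m; "position": TCP position; "ee_rot": TCP orientation; "ft_force": force on the tool from outside, world axes, zero at the start; "torque": the same for the moment, N m; "grip_width": opening from 0.0 (shut) to 1.0 (fully open).
Only numpy, scipy, OpenCV 4.12 (cv2) and the standard library are available. Lean on these libraries where they do the work, as an engineer would, in place of code of your own. Each camera call takes 0.05 s, during which the arm holds its last target. There are 200 camera calls.

### The job

One of the three screw caps on the bolted-down amber pots was left loose: try them with a light counter-clockwise twist by their grip bars until you find the one that gives, and let it turn at least fifteen degrees but no more than a quarter turn; no tight cap may be left broken loose, so feel the torque and stop as soon as one holds. Then flag the loose cap with the red ring, lowered over its grip bar so that it lies flat on the cap, let go, and leave everything else where it lies.

Things in the scene. Friction and masses are not known exactly. Their poses are not given: they have to be found in the camera images.
- cap_a_bar (a point): Grip bar on one of three identical-looking grey screw caps. It stands upright across the cap, 30 mm long, 10 mm wide, 23 mm high (from 54 to 77 mm above the bench). The point lies on the cap's axis in the middle of the bar, 65 mm above the bench; x along the bar's length, y across its width, z up. The bar is seated in rubber on the cap: it winds up about 4 N m per rad about z before the cap itself turns.
- cap_a_seat (a point): Centre of that cap's flat top, 54 mm above the bench, at the foot of the bar; axes as the bar's when it is not wound up. A ring lying on the cap rests at this height. Cap 52 mm across, ribbed rim, on an amber pot (48 mm) whose round dark flange (68 mm across, 6 mm thick) is bolted to the bench.
- cap_a (a joint): Turn of that cap in rad: 0 at the start, growing counter-clockwise seen from above (unscrewing); no turn clockwise from 0; it does not rise. Exactly one of the three is loose: it gives way at about 0.12 N m and turns on at that torque. The others hold up to about 0.6 N m; twisted harder they break loose and turn 0.15 rad until the thread binds.
- cap_b_bar (a point): Grip bar on one of three identical-looking grey screw caps. It stands upright across the cap, 30 mm long, 10 mm wide, 23 mm high (from 54 to 77 mm above the bench). The point lies on the cap's axis in the middle of the bar, 65 mm above the bench; x along the bar's length, y across its width, z up. The bar is seated in rubber on the cap: it winds up about 4 N m per rad about z before the cap itself turns.
- cap_b_seat (a point): Centre of that cap's flat top, 54 mm above the bench, at the foot of the bar; axes as the bar's when it is not wound up. A ring lying on the cap rests at this height. Cap 52 mm across, ribbed rim, on an amber pot (48 mm) whose round dark flange (68 mm across, 6 mm thick) is bolted to the bench.
- cap_b (a joint): Turn of that cap in rad: 0 at the start, growing counter-clockwise seen from above (unscrewing); no turn clockwise from 0; it does not rise. Exactly one of the three is loose: it gives way at about 0.12 N m and turns on at that torque. The others hold up to about 0.6 N m; twisted harder they break loose and turn 0.15 rad until the thread binds.
- cap_c_bar (a point): Grip bar on one of three identical-looking grey screw caps. It stands upright across the cap, 30 mm long, 10 mm wide, 23 mm high (from 54 to 77 mm above the bench). The point lies on the cap's axis in the middle of the bar, 65 mm above the bench; x along the bar's length, y across its width, z up. The bar is seated in rubber on the cap: it winds up about 4 N m per rad about z before the cap itself turns.
- cap_c_seat (a point): Centre of that cap's flat top, 54 mm above the bench, at the foot of the bar; axes as the bar's when it is not wound up. A ring lying on the cap rests at this height. Cap 52 mm across, ribbed rim, on an amber pot (48 mm) whose round dark flange (68 mm across, 6 mm thick) is bolted to the bench.
- cap_c (a joint): Turn of that cap in rad: 0 at the start, growing counter-clockwise seen from above (unscrewing); no turn clockwise from 0; it does not rise. Exactly one of the three is loose: it gives way at about 0.12 N m and turns on at that torque. The others hold up to about 0.6 N m; twisted harder they break loose and turn 0.15 rad until the thread binds.
- tag_ring: Loose flat red plastic ring (the flag), 54 mm outside, 40 mm hole, 10 mm high, 20 g, lying on the bench; origin at the centre of its underside, z up.
- loupe_arm: Bystander: hand lens with steel rim and black ball grip, 110x44x24 mm, lying loose on the bench; origin at the centre of its underside.
- pliers_red: Bystander: flat-nose pliers with red handles, 125x41x11 mm, lying loose on the bench; origin at the centre of its underside.
- pocket_watch: Bystander: open-faced pocket watch, 65x90x19 mm, lying loose on the bench; origin at the centre of its underside.
- nylon_hammer: Bystander: small hammer with nylon face, 142x24x18 mm, lying loose on the bench; origin at the centre of its underside.
- tin_blue: Bystander: round blue plastic tin, 70 mm across, 22 mm high, lying loose on the bench; origin at the centre of its underside.
Things that resemble listed ones, but are neither listed nor needed, are in the scene too. Leave any purple look-alike of the part that bears cap_b_bar alone.

How it is judged:
By the outcome, as a careful person would: the job done as asked, in the order asked, and still so for the second after the job is handed in, with the robot touching nothing.
It also fails if it takes over 72 s, if anything falls off the work surface, if the arm or the gripper's body presses on something with over 40 N, if the wrist force passes 120 N, or if a joint passes its speed limit or range.

## Working session

There is one attempt and no reset: what is moved stays moved. The work goes in short steps, Python scripts to look and compute and a tool call to move; the robot and the scene stay as the last step left them, time stands still between calls to the robot, and variables do not carry over. Pictures are saved under pics/ and viewed, about 8 in all and at most 12, crops included, and the job is handed in when it is done.

Besides the shell and the picture viewer there is one more tool, called after ">>>" as name([rows], argument=value, ...), one row to a line, values as JSON. servo_tool: Moves the arm, as the interface text tells. Its arguments: {"type":"object","properties":{"motion":{"type":"array"},"grip_force":{"type":"number"}},"required":["motion"]}

```bash
mkdir -p pics; ls
python3 - <<'E'
from workcell import monitor, eyes, models
import cv2, numpy as np
print(monitor.get_obs())
for n in("scene","top"):
    p,d=eyes.camera(n); cv2.imwrite(f"pics/{n}1.png",p); np.save(f"pics/{n}1.npy",d)
    i=eyes.camera_info(n); print(n,i["intrinsics"],i["extrinsics"])
    T=np.linalg.inv(i["extrinsics"])
    for t in("cap_a_bar","tag_ring"):
        for r in models.boxes_of(n,t):
            print(t,r["confidence"],(T@[*r["point"],1])[:3].round(3), {k:v for k,v in r.items() if k not in("point","confidence")})
E
```

```text
pics
{'clock': 0.0, 'joint_pos': array([-1.15860699,  0.33285493, -0.06465372,  1.46099318,  0.0215893 ,
        1.34989996, -0.08847229]), 'joint_velocities': array([ 1.56092718e-05,  1.31326218e-03, -6.85264525e-05,  7.88239160e-04,
        2.09690544e-03,  8.22107488e-04, -6.90887124e-04]), 'tau': array([-8.94226559e-04, -6.25421619e+01,  4.86067508e-02, -3.91611207e+01,
        1.62138767e-02,  9.56249511e-03, -1.39843090e-05]), 'position': array([0.26312253, 0.566475  , 0.23050164]), 'ee_rot': array([ 8.42975459e-01,  5.37951524e-01, -5.94700212e-04,  4.23942961e-04]), 'ft_force': array([-0.31971339,  0.20659278, -0.38235057]), 'torque': array([-0.00511241, -0.00365426,  0.00175504]), 'grip_width': 1.0028335493652316}
scene [[537.0612396    0.         324.2408249 ]
 [  0.         537.0612396  245.99815384]
 [  0.           0.           1.        ]] [[ 0.82518083 -0.56456049 -0.01865588 -0.51246815]
 [-0.37896948 -0.5288194  -0.75942885  0.25130371]
 [ 0.41887793  0.63373614 -0.65032283  0.97843377]
 [ 0.          0.          0.          1.        ]]
cap_a_bar 0.59 [0.501 0.083 0.069] {}
tag_ring 0.62 [ 0.429 -0.077  0.01 ] {}
tag_ring 0.24 [ 0.58  -0.115  0.05 ] {}
tag_ring 0.17 [0.473 0.302 0.016] {}
top [[524.91111264   0.         319.06426691]
 [  0.         524.91111264 231.16669961]
 [  0.           0.           1.        ]] [[ 0.01314835 -0.99982813  0.01307044 -0.06308894]
 [-0.99136659 -0.01474029 -0.13028814  0.59513966]
 [ 0.13045841 -0.01124452 -0.99139002  1.17426158]
 [ 0.          0.          0.          1.        ]]
tag_ring 0.44 [ 0.432 -0.078  0.008] {}
```

View pics/top1.png

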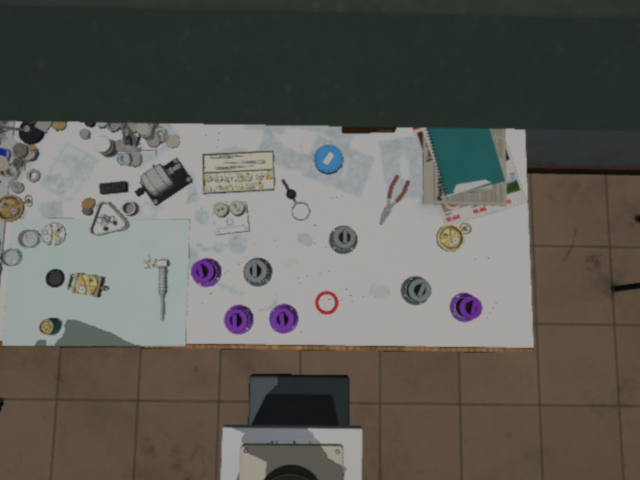

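View pics/scene1.png

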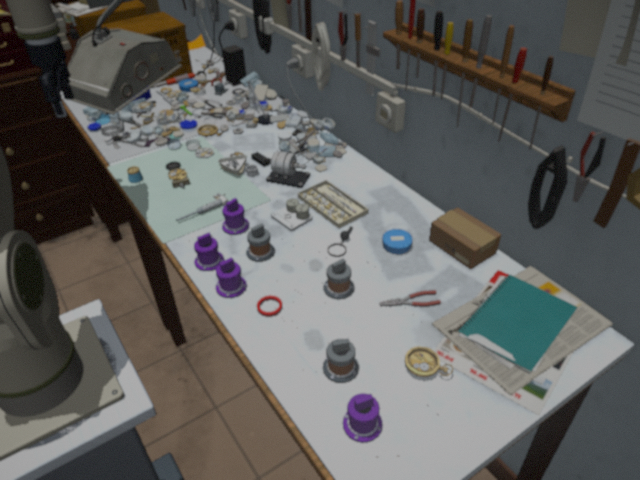

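The top view shows three grey caps at (258,271), (343,239) and (416,290). The purple look-alikes are at (206,272), (238,319), (283,319) and (466,307). The only red ring is at (327,302). Grey ones are the listed caps. I'll measure their bars and confirm them in an enlarged crop.

```bash
cat > h.py <<'E'
import numpy as np, cv2
from workcell import eyes
def cloud(n,d,u0,u1,v0,v1):
    i=eyes.camera_info(n);K=i["intrinsics"];T=np.linalg.inv(i["extrinsics"])
    v,u=np.mgrid[v0:v1,u0:u1];z=d[v0:v1,u0:u1]
    P=np.stack([(u-K[0,2])/K[0,0]*z,(v-K[1,2])/K[1,1]*z,z,np.ones_like(z)],-1)@T.T
    return P[...,:3],z>0
def proj(n,p):
    i=eyes.camera_info(n);q=i["extrinsics"]@[*p,1];q=i["intrinsics"]@q[:3];return q[:2]/q[2]
def rect(P):
    r=cv2.minAreaRect((P[:,:2]*1000).astype(np.float32)); return np.round(r[0],1),np.round(r[1],1),round(r[2],1)
E
python3 - <<'E'
from h import *
dt=np.load("pics/top1.npy");ds=np.load("pics/scene1.npy")
im=cv2.imread("pics/top1.png")
for k,(u,v) in dict(L=(258,271),M=(343,239),R=(416,290)).items():
    P,ok=cloud("top",dt,u-20,u+20,v-20,v+20)
    B=P[ok&(P[...,2]>.066)&(P[...,2]<.09)]; F=P[ok&(P[...,2]>.045)&(P[...,2]<.062)]
    m=B.mean(0); w,V=np.linalg.eigh(np.cov(B[:,:2].T)); a=np.degrees(np.arctan2(V[1,1],V[0,1]))%180
    print(k,"top bar",len(B),m.round(4),"ang",a.round(1),np.sqrt(w*12).round(4),rect(B),"cap",len(F),rect(F))
    us,vs=proj("scene",m).astype(int)
    P,ok=cloud("scene",ds,us-30,us+30,vs-30,vs+30)
    B=P[ok&(P[...,2]>.070)&(P[...,2]<.085)]
    if len(B):
        w,V=np.linalg.eigh(np.cov(B[:,:2].T));a=np.degrees(np.arctan2(V[1,1],V[0,1]))%180
        print("  scene",(us,vs),len(B),B.mean(0).round(4),a.round(1),np.sqrt(w*12).round(4),rect(B))
P,ok=cloud("top",dt,310,345,285,320)
c=im[285:320,310:345].astype(int);red=(c[...,2]>120)&(c[...,1]<90)&ok
R=P[red];print("ring top",len(R),R.mean(0).round(4),rect(R))
ims=cv2.imread("pics/scene1.png");P,ok=cloud("scene",ds,250,290,290,322)
c=ims[290:322,250:290].astype(int);red=(c[...,2]>110)&(c[...,1]<80)&ok;R=P[red];print("ring scene",len(R),R.mean(0).round(4),rect(R))
ts=[cv2.resize(im[v-22:v+22,u-22:u+22],(390,290*390//390+100),interpolation=cv2.INTER_CUBIC) for u,v in((258,271),(343,239),(416,290),(327,302))]
o=np.vstack([np.hstack(ts[:2]),np.hstack(ts[2:])]);cv2.imwrite("pics/crop1.png",cv2.resize(o,(600,600)))
E
```

```text
L top bar 66 [0.5012 0.0866 0.0764] ang 2.5 [0.01   0.0298] (array([501.1,  86.7]), array([28.4,  8.6]), 2.3) cap 361 (array([501.3,  88. ]), array([50. , 51.9]), 2.0)
  scene (np.int64(257), np.int64(226)) 142 [0.5006 0.1419 0.0765] 91.1 [0.0313 0.2065] (array([500.9, 148.6]), array([ 31.5, 136.3]), 1.6)
M top bar 68 [ 0.5803 -0.1125  0.0767] ang 0.2 [0.0109 0.0308] (array([ 580.4, -112.5]), array([ 9.3, 29.1]), 89.8) cap 341 (array([ 580.9, -113.1]), array([50.1, 52.2]), 63.7)
  scene (np.int64(338), np.int64(261)) 85 [ 0.5803 -0.1142  0.0761] 178.8 [0.0115 0.0319] (array([ 581.9, -112.9]), array([12.9, 30.1]), 88.7)
R top bar 70 [ 0.4634 -0.2826  0.076 ] ang 156.0 [0.0108 0.0302] (array([ 463.7, -283.5]), array([10.4, 29.7]), 64.7) cap 351 (array([ 463.7, -283.5]), array([49.6, 52. ]), 0.7)
  scene (np.int64(340), np.int64(341)) 122 [ 0.4629 -0.2848  0.0763] 155.1 [0.0122 0.0307] (array([ 463.4, -283.8]), array([13.4, 29.4]), 66.1)
ring top 157 [ 0.4326 -0.0748  0.0089] (array([433.9, -74.6]), array([50.9, 49. ]), 0.7)
ring scene 124 [ 0.4303 -0.0784  0.0098] (array([430.6, -78. ]), array([48.2, 49.9]), 9.2)
```

View pics/crop1.png

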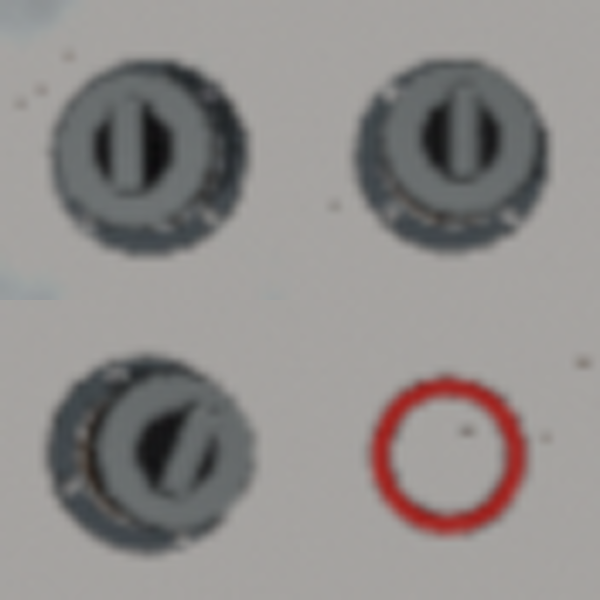

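All three grey caps and the red ring are confirmed in the crop. L is at about (0.501, 0.086), M at (0.580, -0.113), R at (0.463, -0.283), and the ring at (0.432, -0.076). Next, a helper to convert world targets into tool shifts.

```bash
cat > go.py <<'E'
import sys,numpy as np
from scipy.spatial.transform import Rotation as Ro
from workcell import monitor
o=monitor.get_obs();R=Ro.from_quat(o["ee_rot"])
x,y,z,a=map(float,sys.argv[1:5])  # a: world angle of jaw axis, deg
X=R.as_matrix()[:,0];cur=np.degrees(np.arctan2(X[1],X[0]))
d=(a-cur+90)%180-90
T=np.column_stack([[np.cos(np.radians(a)),np.sin(np.radians(a)),0],[np.sin(np.radians(a)),-np.cos(np.radians(a)),0],[0,0,-1]])
if abs((a-cur+180)%360-180)>90: T[:,:2]*=-1
print("shift",R.inv().apply(np.array([x,y,z])-o["position"]).round(4),"turn",np.degrees((R.inv()*Ro.from_matrix(T)).as_rotvec()).round(2),"jaw",cur.round(2))
print("t",o["clock"],"q",o["joint_pos"].round(2),"F",o["ft_force"].round(2),"M",o["torque"].round(3),"grip",round(float(o["grip_width"]),3),"p",o["position"].round(4))
E
python3 go.py .501 .086 .15 92.5
```

```text
shift [-0.3358  0.4181  0.0812] turn [-0.000e+00  2.000e-02 -2.741e+01] jaw 65.09
t 0.3 q [-1.16  0.33 -0.06  1.46  0.02  1.35 -0.09] F [-0.47  0.42 -1.28] M [-0.017 -0.04  -0.046] grip 1.0 p [0.2632 0.5667 0.2311]
```

>>> servo_tool([
  [0.5,-0.336,0.418,0.06,0,0,-27.4],
  [0.5,-0.336,0.418,0.06,0,0,-27.4],
  [0.5,-0.336,0.418,0.06,0,0,-27.4],
  [0.5,-0.336,0.418,0.06,0,0,-27.4],
  [0.5,-0.336,0.418,0.06,0,0,-27.4],
  [0.5,-0.336,0.418,0.06,0,0,-27.4],
  [0.5,-0.336,0.418,0.06,0,0,-27.4],
  [0.5,-0.336,0.418,0.08,0,0,-27.4],
  [0.5,-0.336,0.418,0.08,0,0,-27.4],
  [0.5,-0.336,0.418,0.08,0,0,-27.4],
  [0.5,-0.336,0.418,0.08,0,0,-27.4],
  [0.5,-0.336,0.418,0.08,0,0,-27.4],
], grip_force=30)

```text
clock: 1.8
position: [0.5007, 0.0875, 0.1517]
ee_rot: [0.691, 0.723, 0.0, -0.0]
ft_force: [-0.4, 0.2, -0.4]
grip_width: 0.501
```

```bash
python3 go.py .501 .086 .058 92.5
```

```text
shift [-0.0015  0.0002  0.0937] turn [ 0.03 -0.04  0.11] jaw 92.61
t 1.8 q [-0.51  0.13  0.27  1.88 -0.04  1.13  1.39] F [-0.39  0.2  -0.36] M [ 0.031 -0.01   0.008] grip 0.501 p [0.5007 0.0875 0.1517]
```

>>> servo_tool([
  [0.4,-0.0015,0,0.05,0,0,0],
  [0.4,-0.0015,0,0.08,0,0,0],
  [0.4,-0.0015,0,0.094,0,0,0],
  [0.4,-0.0015,0,0.094,0,0,0],
  [0.2,-0.0015,0,0.094,0,0,0],
  [0.0,-0.0015,0,0.094,0,0,0],
  [0.0,-0.0015,0,0.094,0,0,0],
  [0.0,-0.0015,0,0.094,0,0,0],
  [0.0,-0.0015,0,0.094,0,0,0],
  [0.0,-0.0015,0,0.094,0,0,0],
], grip_force=30)

```text
clock: 3.05
position: [0.5018, 0.0877, 0.0589]
ee_rot: [0.691, 0.723, 0.002, -0.0]
ft_force: [-1.6, 9.1, 1.4]
grip_width: 0.111
```

```bash
python3 go.py .501 .086 .058 92.5
```

```text
shift [-0.0016 -0.0008  0.0009] turn [ 0.16 -0.21  0.12] jaw 92.62
t 3.05 q [-0.5   0.25  0.26  1.97 -0.08  0.93  1.43] F [-1.58  9.14  1.44] M [1.931 0.163 0.021] grip 0.111 p [0.5018 0.0877 0.0589]
```

>>> servo_tool([
  [0,0.0015,0,0,0,0,-1],
  [0,0.0015,0,0,0,0,-2],
  [0,0.0015,0,0,0,0,-3],
  [0,0.0015,0,0,0,0,-3.5],
  [0,0.0015,0,0,0,0,-3.5],
])

```text
clock: 3.68
position: [0.5018, 0.0877, 0.0588]
ee_rot: [0.669, 0.743, 0.002, 0.0]
ft_force: [-1.7, 6.0, 6.5]
grip_width: 0.104
```

```bash
python3 go.py .501 .0877 .058 96
```

```text
shift [ 0.0001 -0.0008  0.0008] turn [ 0.15 -0.13  0.05] jaw 96.05
t 3.675 q [-0.49  0.25  0.25  1.97 -0.08  0.93  1.48] F [-1.67  5.96  6.45] M [ 1.261  0.383 -0.134] grip 0.104 p [0.5018 0.0877 0.0588]
```

>>> servo_tool([
  [0,0.001,0,0,0,0,-1],
  [0,0.001,0,0,0,0,-2],
  [0,0.001,0,0,0,0,-2],
])

```text
clock: 4.05
position: [0.5018, 0.0878, 0.0588]
ee_rot: [0.656, 0.755, 0.001, 0.0]
ft_force: [-1.5, 3.0, 6.8]
grip_width: 0.109
```

```bash
python3 go.py .501 .0877 .058 98
```

```text
shift [ 0.     -0.0008  0.0008] turn [ 0.15 -0.08  0.  ] jaw 98.0
t 4.05 q [-0.49  0.25  0.25  1.97 -0.08  0.93  1.51] F [-1.46  2.99  6.79] M [ 0.578  0.277 -0.329] grip 0.109 p [0.5018 0.0878 0.0588]
```

L holds at 0.33 N m, so it is tight. Unwind, release, go up.

>>> servo_tool([
  [0,0,0,0,0,0,3],
  [0,0,0,0,0,0,5.3],
  [0.4,0,0,0,0,0,5.3],
  [0.4,0,0,0,0,0,5.3],
  [0.4,0,0,-0.06,0,0,5.3],
  [0.4,0,0,-0.08,0,0,5.3],
  [0.4,0,0,-0.08,0,0,5.3],
])

```text
clock: 4.92
position: [0.5017, 0.087, 0.1389]
ee_rot: [0.69, 0.724, 0.001, 0.001]
ft_force: [0.4, 0.5, -0.5]
grip_width: 0.399
```

```bash
python3 go.py .580 -.1128 .138 89.8
```

```text
shift [-0.2033  0.0688  0.0009] turn [ 0.17 -0.05  2.9 ] jaw 92.7
t 4.925 q [-0.51  0.15  0.27  1.9  -0.05  1.1   1.4 ] F [ 0.44  0.5  -0.52] M [ 0.006 -0.006  0.02 ] grip 0.399 p [0.5017 0.087  0.1389]
```

>>> servo_tool([
  [0.4,-0.203,0.069,0,0,0,2.9],
  [0.4,-0.203,0.069,0,0,0,2.9],
  [0.4,-0.203,0.069,0,0,0,2.9],
  [0.4,-0.203,0.069,0,0,0,2.9],
  [0.4,-0.203,0.069,0,0,0,2.9],
  [0.4,-0.203,0.069,0,0,0,2.9],
  [0.4,-0.203,0.069,0.04,0,0,2.9],
  [0.4,-0.203,0.069,0.07,0,0,2.9],
  [0.4,-0.203,0.069,0.081,0,0,2.9],
  [0.4,-0.203,0.069,0.081,0,0,2.9],
  [0.2,-0.203,0.069,0.081,0,0,2.9],
  [0,-0.203,0.069,0.081,0,0,2.9],
  [0,-0.203,0.069,0.081,0,0,2.9],
  [0,-0.203,0.069,0.081,0,0,2.9],
  [0,-0.203,0.069,0.081,0,0,2.9],
  [0,-0.203,0.069,0.081,0,0,2.9],
])

```text
clock: 6.92
position: [0.58, -0.1123, 0.0576]
ee_rot: [0.708, 0.706, 0.001, 0.001]
ft_force: [-2.4, 0.8, 6.7]
grip_width: 0.109
```

```bash
python3 go.py .580 -.1128 .058 89.8
```

```text
shift [-0.0005 -0.     -0.0004] turn [ 0.12 -0.03 -0.  ] jaw 89.8
t 6.925 q [-0.21  0.43  0.4   1.76 -0.19  0.99  1.83] F [-2.38  0.8   6.73] M [0.297 0.318 0.067] grip 0.109 p [ 0.58   -0.1123  0.0576]
```

>>> servo_tool([
  [0,0,0,0,0,0,-1],
  [0,0,0,0,0,0,-2],
  [0,0,0,0,0,0,-3],
  [0,0,0,0,0,0,-4],
  [0,0,0,0,0,0,-5],
  [0,0,0,0,0,0,-5],
])

```text
clock: 7.68
position: [0.58, -0.1124, 0.0576]
ee_rot: [0.677, 0.736, 0.001, 0.001]
ft_force: [-1.3, 1.5, 6.4]
grip_width: 0.108
```

```bash
python3 go.py .580 -.1128 .058 94.8
```

```text
shift [-0.0004 -0.0001 -0.0004] turn [ 0.12 -0.01 -0.01] jaw 94.79
t 7.675 q [-0.19  0.43  0.38  1.76 -0.19  0.99  1.91] F [-1.29  1.52  6.37] M [ 0.228  0.223 -0.155] grip 0.108 p [ 0.58   -0.1124  0.0576]
```

>>> servo_tool([
  [0,0,0,0,0,0,-1],
  [0,0,0,0,0,0,-2],
  [0,0,0,0,0,0,-2],
])

```text
clock: 8.05
position: [0.5801, -0.1125, 0.0576]
ee_rot: [0.664, 0.748, 0.001, 0.001]
ft_force: [-1.3, 1.4, 6.8]
grip_width: 0.108
```

```bash
python3 go.py .580 -.1128 .058 96.8
```

```text
shift [-0.0003 -0.0001 -0.0004] turn [ 0.13 -0.   -0.01] jaw 96.79
t 8.05 q [-0.19  0.43  0.37  1.76 -0.18  0.99  1.94] F [-1.3   1.36  6.76] M [ 0.169  0.253 -0.129] grip 0.108 p [ 0.5801 -0.1125  0.0576]
```

Torque levels off near 0.13 N m: M is the loose cap. Turn it about 32° in total.

>>> servo_tool([
  [0,0,0,0,0,0,-4],
  [0,0,0,0,0,0,-8],
  [0,0,0,0,0,0,-12],
  [0,0,0,0,0,0,-16],
  [0,0,0,0,0,0,-20],
  [0,0,0,0,0,0,-25],
  [0,0,0,0,0,0,-25],
])

```text
clock: 8.93
position: [0.5803, -0.1132, 0.0576]
ee_rot: [0.487, 0.873, 0.0, 0.001]
ft_force: [0.2, -1.2, 5.8]
grip_width: 0.111
```

```bash
python3 go.py .580 -.1128 .058 121.8
```

```text
shift [ 0.0005 -0.     -0.0004] turn [ 0.12  0.11 -0.07] jaw 121.73
t 8.925 q [-0.12  0.42  0.29  1.76 -0.14  0.98  2.35] F [ 0.24 -1.21  5.84] M [-0.356 -0.148 -0.097] grip 0.111 p [ 0.5803 -0.1132  0.0576]
```

>>> servo_tool([
  [0,0,0,0,0,0,1.5],
  [0.4,0,0,0,0,0,1.5],
  [0.5,0,0,0,0,0,1.5],
  [0.5,0,0,-0.06,0,0,1.5],
  [0.75,0,0,-0.08,0,0,1.5],
  [0.75,0,0,-0.08,0,0,1.5],
])

```text
clock: 9.68
position: [0.5801, -0.1125, 0.1378]
ee_rot: [0.498, 0.867, 0.001, 0.001]
ft_force: [-0.7, -0.1, -0.9]
grip_width: 0.75
```

```bash
python3 go.py .432 -.076 .06 60
python3 - <<'E'
from h import *
p,d=eyes.camera("top");cv2.imwrite("pics/top2.png",p)
P,ok=cloud("top",d,323,363,219,259);B=P[ok&(P[...,2]>.066)&(P[...,2]<.082)];print(len(B),B.mean(0) if len(B) else 0,rect(B) if len(B)>4 else 0)
E
```

```text
shift [ 0.1063 -0.1096  0.0773] turn [ 0.17 -0.   60.29] jaw 120.29
t 9.675 q [-0.14  0.33  0.31  1.69 -0.11  1.14  2.3 ] F [-0.73 -0.07 -0.86] M [ 0.019  0.036 -0.001] grip 0.75 p [ 0.5801 -0.1125  0.1378]
0 0 0
```

>>> servo_tool([
  [0.75,0.106,-0.11,0,0,0,60],
  [0.75,0.106,-0.11,0,0,0,60],
  [0.75,0.106,-0.11,0,0,0,60],
  [0.75,0.106,-0.11,0,0,0,60],
  [0.75,0.106,-0.11,0,0,0,60],
  [0.75,0.106,-0.11,0,0,0,60],
  [0.75,0.106,-0.11,0.077,0,0,60],
  [0.75,0.106,-0.11,0.077,0,0,60],
  [0.75,0.106,-0.11,0.077,0,0,60],
])

```text
clock: 10.85
position: [0.4297, -0.0765, 0.0586]
ee_rot: [0.865, 0.502, -0.002, -0.001]
ft_force: [-0.2, -0.5, 1.0]
grip_width: 0.75
```

```bash
python3 go.py .432 -.076 .0 60
python3 - <<'E'
from h import *
p,d=eyes.camera("top");cv2.imwrite("pics/top3.png",p)
P,ok=cloud("top",d,323,363,219,259);B=P[ok&(P[...,2]>.066)&(P[...,2]<.082)];print(len(B),B.mean(0) if len(B) else 0,rect(B) if len(B)>4 else 0)
s,d=eyes.camera("scene")
a=cv2.resize(p[200:340,250:430],(540,420));b=cv2.resize(s[180:320,220:400],(540,420))
cv2.imwrite("pics/c3.png",cv2.resize(np.hstack([a,b]),(800,311)))
E
```

```text
shift [0.0017 0.0019 0.0586] turn [-0.16  0.11  0.29] jaw 60.29
t 10.85 q [-0.26  0.1   0.35  2.14 -0.04  0.91  1.16] F [-0.22 -0.47  1.02] M [-0.021  0.026  0.037] grip 0.75 p [ 0.4297 -0.0765  0.0586]
62 [ 0.58076971 -0.1122569   0.07591246] (array([ 580.9, -112.7]), array([29.5,  9.9]), 30.9)
```

View pics/c3.png

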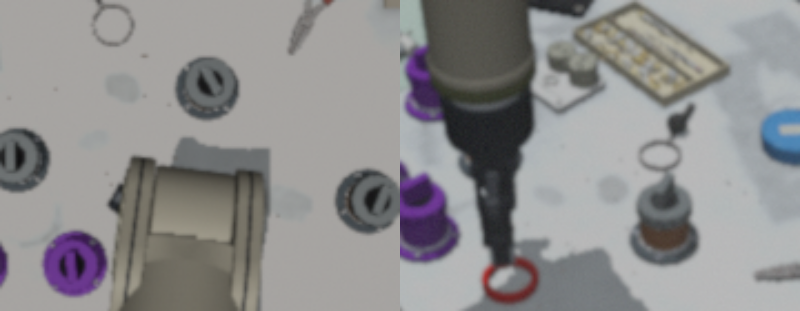

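The cap's bar now lies at 31° (about 0° before), so M turned about 30°. The gripper is over the red ring.

>>> servo_tool([
  [0.8,0.001,0.001,0.04,0,0,0],
  [0.8,0.001,0.001,0.055,0,0,0],
  [0.8,0.001,0.001,0.06,0,0,0],
  [0.8,0.001,0.001,0.06,0,0,0],
], grip_force=25)

```text
clock: 11.45
position: [0.4326, -0.0761, 0.0]
ee_rot: [0.865, 0.502, 0.0, 0.0]
ft_force: [-0.5, -0.2, -0.4]
grip_width: 0.8
```

```bash
python3 go.py .432 -.076 .0 60
```

```text
shift [-0.0002 -0.0006  0.    ] turn [ 0.03 -0.03  0.28] jaw 60.28
t 11.45 q [-0.24  0.22  0.34  2.17 -0.11  0.76  1.22] F [-0.54 -0.21 -0.39] M [ 0.046  0.054 -0.035] grip 0.8 p [ 0.4326 -0.0761  0.    ]
```

>>> servo_tool([
  [0.7,0,0,0.003,0,0,0],
  [0.6,0,0,0.003,0,0,0],
  [0.5,0,0,0.003,0,0,0],
  [0.5,0,0,0.003,0,0,0],
  [0.5,0,0,0.003,0,0,0],
  [0.5,0,0,0.003,0,0,0],
])

```text
clock: 12.2
position: [0.4327, -0.076, -0.0029]
ee_rot: [0.865, 0.502, 0.001, 0.0]
ft_force: [-2.4, 0.2, 6.9]
grip_width: 0.621
```

```bash
python3 go.py .432 -.076 .0 60
```

```text
shift [-0.0003 -0.0006 -0.0029] turn [ 0.05 -0.05  0.28] jaw 60.28
t 12.2 q [-0.24  0.23  0.34  2.18 -0.11  0.75  1.22] F [-2.41  0.15  6.86] M [0.087 0.383 0.016] grip 0.621 p [ 0.4327 -0.076  -0.0029]
```

>>> servo_tool([
  [0.5,0,0,-0.05,0,0,0],
  [0.5,0,0,-0.1,0,0,0],
  [0.5,0,0,-0.12,0,0,0],
  [0.5,0,0,-0.12,0,0,0],
])

```text
clock: 12.7
position: [0.4332, -0.076, 0.118]
ee_rot: [0.865, 0.502, 0.002, 0.001]
ft_force: [0.1, -0.2, -0.8]
grip_width: 0.621
```

```bash
python3 go.py .5805 -.1128 .117 60
python3 - <<'E'
from h import *
s,d=eyes.camera("scene");u,v=proj("scene",(.433,-.076,.12)).astype(int)
P,ok=cloud("scene",d,u-50,u+50,v-50,v+50);c=s[v-50:v+50,u-50:u+50].astype(int)
red=(c[...,2]>90)&(c[...,1]<70)&(c[...,0]<70)&ok;R=P[red];print((u,v),len(R),R.mean(0).round(4),R.min(0).round(3),R.max(0).round(3))
cv2.imwrite("pics/c4.png",cv2.resize(s[v-60:v+60,u-60:u+60],(480,480)))
E
```

```text
shift [0.0411 0.1461 0.0015] turn [ 0.17 -0.14  0.29] jaw 60.29
t 12.7 q [-0.28  0.01  0.36  2.09 -0.01  1.04  1.13] F [ 0.07 -0.23 -0.83] M [-0.011  0.017  0.013] grip 0.621 p [ 0.4332 -0.076   0.118 ]
(np.int64(264), np.int64(264)) 93 [ 0.4291 -0.0823  0.1313] [ 0.392 -0.125  0.122] [ 0.455 -0.057  0.195]
```

View pics/c4.png

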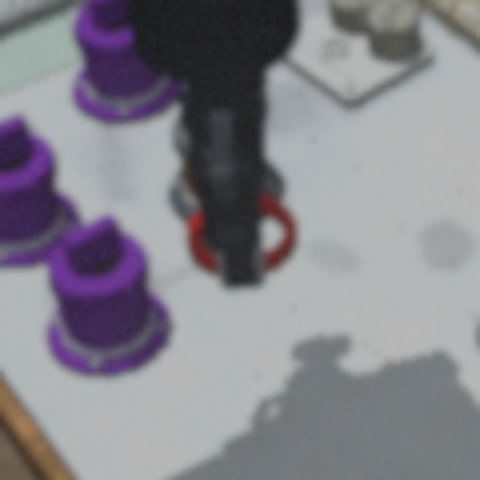

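The ring is held level, centred on the finger within about 1 mm (ring u 190–297, finger 222–265 in the crop). Move over M.

>>> servo_tool([
  [0.5,0.041,0.146,0,0,0,0],
  [0.5,0.041,0.146,0,0,0,0],
  [0.5,0.041,0.146,0,0,0,0],
  [0.5,0.041,0.146,0,0,0,0],
  [0.5,0.041,0.146,0,0,0,0],
])

```text
clock: 13.38
position: [0.578, -0.1127, 0.115]
ee_rot: [0.865, 0.502, -0.001, -0.001]
ft_force: [-0.7, -0.3, -0.5]
grip_width: 0.625
```

```bash
python3 go.py .5805 -.1128 .0515 60
python3 - <<'E'
from h import *
s,d=eyes.camera("scene");u,v=proj("scene",(.5805,-.1128,.09)).astype(int)
cv2.imwrite("pics/c5.png",cv2.resize(s[v-60:v+60,u-60:u+60],(480,480)))
E
```

```text
shift [0.0013 0.0024 0.0635] turn [-0.13  0.06  0.27] jaw 60.27
t 13.375 q [-0.21  0.36  0.4   1.72 -0.15  1.1   1.29] F [-0.68 -0.3  -0.53] M [-0.009 -0.002  0.029] grip 0.625 p [ 0.578  -0.1127  0.115 ]
```

View pics/c5.png

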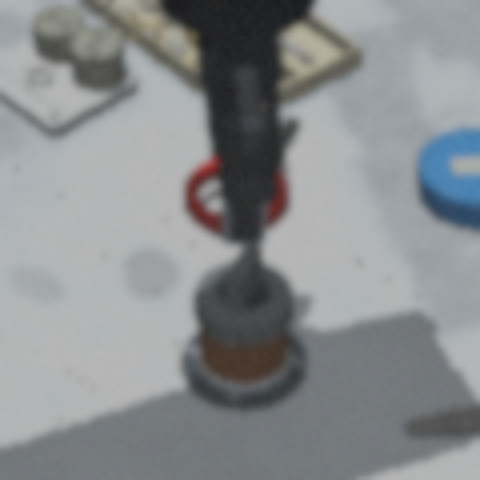

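>>> servo_tool([
  [0.5,0.0005,0.0005,0,0,0,0],
  [0.5,0.0005,0.0005,0.015,0,0,0],
  [0.5,0.0005,0.0005,0.03,0,0,0],
  [0.5,0.0005,0.0005,0.04,0,0,0],
  [0.5,0.0005,0.0005,0.05,0,0,0],
  [0.5,0.0005,0.0005,0.056,0,0,0],
  [0.5,0.0005,0.0005,0.056,0,0,0],
])

```text
clock: 14.3
position: [0.5797, -0.1126, 0.0599]
ee_rot: [0.865, 0.502, -0.0, -0.0]
ft_force: [-0.2, 0.0, 0.7]
grip_width: 0.628
```

```bash
python3 go.py .5805 -.1128 .0515 60
```

```text
shift [0.0002 0.0008 0.0084] turn [-0.03  0.02  0.29] jaw 60.29
t 14.3 q [-0.2   0.43  0.38  1.76 -0.19  0.99  1.31] F [-0.18  0.01  0.66] M [-0.018  0.034  0.021] grip 0.628 p [ 0.5797 -0.1126  0.0599]
```

No contact, and the ring is around the bar. Lower to the seat and release.

>>> servo_tool([
  [0.5,0,0.001,0.003,0,0,0],
  [0.5,0,0.001,0.006,0,0,0],
  [0.5,0,0.001,0.008,0,0,0],
  [0.5,0,0.001,0.008,0,0,0],
])

```text
clock: 14.8
position: [0.5807, -0.1131, 0.0522]
ee_rot: [0.865, 0.502, -0.0, -0.0]
ft_force: [-0.1, 1.5, 0.1]
grip_width: 0.624
```

```bash
python3 go.py .5805 -.1128 .0515 60
```

```text
shift [ 0.0002 -0.0003  0.0007] turn [-0.01 -0.    0.29] jaw 60.29
t 14.8 q [-0.19  0.44  0.38  1.76 -0.19  0.98  1.31] F [-0.09  1.45  0.09] M [-0.015  0.026 -0.012] grip 0.624 p [ 0.5807 -0.1131  0.0522]
```

>>> servo_tool([
  [0.5,0,0,0.001,0,0,0],
  [0.64,0,0,0.001,0,0,0],
  [0.7,0,0,0.001,0,0,0],
  [0.8,0,0,0.001,0,0,0],
  [0.8,0,0,0,0,0,0],
  [0.8,0,0,-0.03,0,0,0],
  [0.8,0,0,-0.08,0,0,0],
  [0.8,0,0,-0.12,0,0,0],
  [0.8,-0.1,-0.13,-0.13,0,0,0],
  [0.8,-0.1,-0.13,-0.13,0,0,0],
  [0.8,-0.1,-0.13,-0.13,0,0,0],
  [0.8,-0.1,-0.13,-0.13,0,0,0],
  [0.8,-0.1,-0.13,-0.13,0,0,0],
  [0.8,-0.1,-0.13,-0.13,0,0,0],
])

```text
clock: 16.55
position: [0.4191, -0.1353, 0.1822]
ee_rot: [0.865, 0.502, -0.0, 0.0]
ft_force: [-0.2, -0.8, -0.0]
grip_width: 0.803
```

```bash
python3 go.py .5805 -.1128 .0515 60
python3 - <<'E'
from h import *
p,d=eyes.camera("top");s,ds=eyes.camera("scene")
for n,im,dd in(("top",p,d),("scene",s,ds)):
    u,v=proj(n,(.5805,-.1128,.064)).astype(int)
    P,ok=cloud(n,dd,u-30,u+30,v-30,v+30);c=im[v-30:v+30,u-30:u+30].astype(int)
    red=(c[...,2]>100)&(c[...,1]<80)&ok;R=P[red];print(n,(u,v),len(R),R.mean(0).round(4),"z",np.percentile(R[:,2],[10,50,90]).round(4),rect(R))
    A=np.c_[R[:,:2],np.ones(len(R))];print("plane",np.linalg.lstsq(A,R[:,2],rcond=None)[0][:2].round(3))
P,ok=cloud("top",d,323,363,219,259);B=P[ok&(P[...,2]>.069)&(P[...,2]<.082)];print("bar",B.mean(0),rect(B))
P,ok=cloud("top",d,238,278,251,291);B=P[ok&(P[...,2]>.066)&(P[...,2]<.082)];print("barL",B.mean(0),rect(B))
u,v=proj("scene",(.5805,-.1128,.06)).astype(int)
cv2.imwrite("pics/c6.png",np.hstack([cv2.resize(p[180:320,250:430],(400,311)),cv2.resize(s[v-50:v+50,u-64:u+64],(400,311))]))
E
```

```text
shift [0.0995 0.1291 0.1307] turn [0.   0.03 0.33] jaw 60.33
t 16.55 q [-0.24 -0.07  0.43  2.01  0.03  1.2   1.24] F [-0.16 -0.84 -0.05] M [ 0.012 -0.049 -0.02 ] grip 0.803 p [ 0.4191 -0.1353  0.1822]
top (np.int64(344), np.int64(236)) 223 [ 0.5798 -0.1115  0.0592] z [0.054  0.063  0.0661] (array([ 580.4, -110.8]), array([56.5, 51.8]), 53.0)
plane [-0.233 -0.178]
scene (np.int64(338), np.int64(266)) 163 [ 0.5737 -0.1207  0.0629] z [0.0584 0.0636 0.0663] (array([ 578.1, -115.1]), array([48.8, 45.4]), 55.0)
plane [-0.011 -0.021]
bar [ 0.58076936 -0.11288838  0.07629107] (array([ 585.4, -118.3]), array([29. , 26.7]), 38.4)
barL [0.50123057 0.08657224 0.07584793] (array([501.2,  86.5]), array([28.6,  9.4]), 1.2)
```

View pics/c6.png

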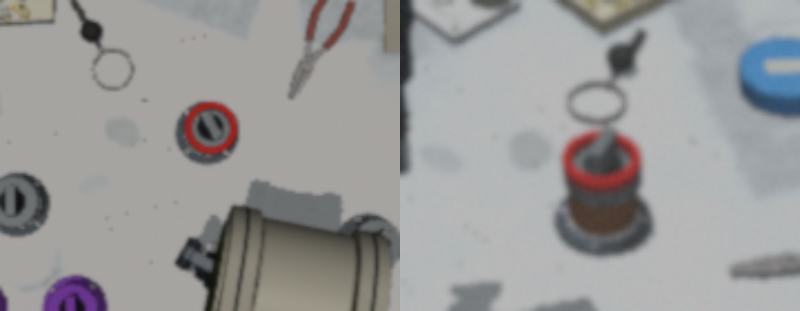

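The ring lies flat on M around its bar: its top is at 63.6 mm (64 mm expected) and the scene view's plane fit has slopes of 0.02 or less. L's bar is where it was.

```bash
python3 -c "
from workcell import ticket;print(ticket.hand_in())"
```

```text
the job is handed in; nothing more can be done
None
```

I found the loose cap, turned it about 30° and laid the red ring flat over its grip bar. I handed the job in at about 17 s.

- **Tight cap:** I tried the cap at (0.50, 0.09) first. The torque kept rising to 0.33 N m and it held, so I unwound it and let go. Afterwards its bar was within about 1° of where it started (1.2° against 2.3° measured).
- **Loose cap:** The middle cap at (0.58, -0.11) gave, with the torque levelling off at about 0.13 N m. Its bar measured about 0° before and 31° after, inside the 15° to 90° range. I didn't need to try the third cap.
- **Ring:** It lies around the bar of the loose cap, with its top at 63.6 mm (64 mm expected). The gripper is open and clear.
- **Check that disagreed:** The top camera's plane fit for the ring showed a tilt. I put that down to mixed depth readings at the ring's edge, because the scene camera's fit (slopes of 0.02 or less) and the picture both show it flat.
- **Not measured:** I didn't re-measure the bystander items or the third cap at the end. I never reached for any of them.

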